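Load the thick roller at the top of the feed ramp

TASK

Load the thicker of the two steel rollers on the feed ramp: push it with the fingertips from the foot of its lane up the slope and over the crest, so that it comes to rest against the stop plate at the top. Push slowly and stay behind it so that it neither shoots ahead nor runs back down; do not lift it. Leave the thinner roller at the foot of the other lane and the tools lying round the ramp where they are, and finish with the hand clear.

Things in the scene. Friction and masses are not known exactly. Their poses are not given: they have to be found in the camera images.
- ramp: Fixed two-lane feed ramp, 290 x 172 x 70 mm: steel track, aluminium rails, dark base plate. Origin on the bench at the track's middle; x points level up the lanes to the stop, y left, z up. Lanes 64 mm wide, centred at y = +36 and -36 mm; 8 mm rails stand 10 mm above the track. Its foot is level (z = 16 mm, x = -138 to -65 mm), closed at x = -138 to -146 mm by a lip with its top at z = 25 mm.
- slope_foot (a point): Line where the level foot ends and the 10 degree slope begins, on the track surface midway between the lanes: ramp frame x = -65, y = 0, z = 16 mm.
- crest (a point): Crest at the top of the slope, on the track surface midway between the lanes: ramp frame x = 60, y = 0, z = 38 mm. Before it a roller rolls back; beyond it the track falls 6 degrees to the stop plate, so that a roller rolls on to the plate by itself and stays.
- stop_face (a point): Foot of the face of the upright stop plate, across both lanes: ramp frame x = 108, y = 0, z = 33 mm. The plate is 10 mm thick, its top at z = 70 mm.
- thick_roller_center (a point): Centre of the thick steel roller: diameter 50 mm, length 60 mm, 0.28 to 0.56 kg, smooth ground steel, free to roll, lying across the foot of one lane (left or right varies); its y axis runs along the roller. At rest against the stop plate this point is at about x = 83 mm, z = 61 mm in the ramp's frame.
- thin_roller_center (a point): Centre of the thin steel roller: diameter 34 mm, length 60 mm, lying across the foot of the other lane. To be left there.
- marker_pen: Bystander: white marker pen with black cap, 130 mm long, 13 mm thick, on the bench just in front of the foot of the ramp, along the lip. Origin at the middle of its underside.
- side_cutters: Bystander: red-handled side cutters, 132 x 43 x 11 mm, on the bench behind the stop plate, beyond the spanner. Origin at the middle of the underside.
- spanner: Bystander: open-end spanner, 134 x 27 x 5 mm, on the bench behind the stop plate. Origin at the middle of the underside.
- thick_roller: The same thick roller; its origin is its centre, and it turns with the roller.

How it is judged:
At the end, for the whole second after the job is handed in: The thick roller rests in the seat at the top of its lane: its centre 76 to 88 mm along the ramp's x (touching the stop plate within about 7 mm) and 55 to 66 mm high, its axis across the lane within 0.12 rad, slower than 20 mm/s; the thin roller is within 20 mm of its start (x of thick_roller_center in the frame of ramp between 0.076 and 0.088 m and z of thick_roller_center in the frame of ramp between 0.055 and 0.066 m and angle between the y axis of thick_roller_center and the y axis of ramp, either way round below 0.12 rad and linear speed of thick_roller below 0.02 m/s and distance of thin_roller_center from where it was at the start of the episode below 0.02 m).
It fails at once if the thick roller shoots ahead or runs back (faster than 0.3 m/s) (linear speed of thick_roller above 0.3 m/s).
It fails at once if the thick roller is lifted off the track (its centre above 50 mm over the foot, above 60 mm over the lower half of the slope, or above 80 mm anywhere) (height (world z) of thick_roller_center above 0.08 m or (height (world z) of thick_roller_center above 0.06 m and x of thick_roller_center in the frame of ramp below 0 m) or (height (world z) of thick_roller_center above 0.05 m and x of thick_roller_center in the frame of ramp below -0.065 m)).
It fails at once if the thin roller is moved by more than 20 mm (distance of thin_roller_center from where it was at the start of the episode above 0.02 m).
It fails at once if a tool beside the ramp is moved by more than 20 mm (distance of any of marker_pen, side_cutters, spanner from where it was at the start of the episode above 0.02 m).
It also fails if it takes over 48 s, if anything falls off the work surface, if the arm or the gripper's body presses on something with over 40 N, if the wrist force passes 120 N, or if a joint passes its speed limit or range.

ROBOT

A 7-joint arm with a two-finger parallel gripper is mounted at the origin on a cart in front of the work surface, level with it; the furniture and walls round the work are solid. World frame = base frame: x ahead of the robot, y to its left, z up, the work surface at z = 0. Lengths are in m, angles in rad, forces in N, time in s.
With the tool pointing down it reaches from about 0.4 to 0.875 m from the base axis. Payload 6.5 kg.
Tool frame: the origin (TCP) lies between the finger pads; the fingertips stand 22 mm ahead of it and the grasp point (between the pads) lies 3 mm ahead of it (robot.tip_reach is the distance from the TCP to the fingertips, in m); z points along the fingers, y is the line along which they close (so a half turn about z gives the same grasp; the last joint's range is limited). The gripper opens to 88 mm and grips with 3 to 60 N. Pads are 18 mm wide; open, the fingers measure 123 mm over their backs; the gripper's body (75 mm by 187 mm) begins 45 mm behind the grasp point.
Start: joints at [1.06, 0.536, -0.004, 1.538, 0.003, 1.067, -0.071], TCP at [0.28, -0.587, 0.261] pointing down, gripper open.
Joint ranges: [-2.7, 2.7], [-0.37, 2.16], [-1.27, 1.26], [0.24, 2.4], [-1.31, 4.45], [0.19, 1.91], [-2.76, 2.76]. Speed limits (rad/s): [2.39, 2.39, 3.14, 3.14, 3.14, 3.14, 3.14].

INTERFACE

Orientations are given as a unit quaternion [w, x, y, z].
In Python, from cell import robot, eyes, finish_job gives the robot as it stands.
- The arm moves only by the tool step_arm, never from a script. Its argument "rows" is a list that holds one entry, the list of rows, each a list of 7 numbers: the shift along the tool's x, y, z in m, then the turn, a rotation vector about the tool's x, y, z in degrees, then the opening, from 0 (shut) to 1 (fully open). In form: [[[dx, dy, dz, wx, wy, wz, hand], ...]]. A call has 1 to 5 rows; each row is the pose to reach, as a shift and turn from the pose commanded when the call began, along the tool's axes at that moment; what a row does not reach only later rows make up. A row lasts 1/10 s, in which the tool goes at most 50 mm and 8.59 degrees, less where a joint would pass 70% of its speed; a pose out of reach is approached as far as the arm can. A call with a gripper value outside its range is refused whole. The fingers move at their own pace and stop on an object; "newtons" is the grip in N (left out, the last holds). Time passes only in rows, so rows that repeat a pose let the fingers close. It gives the time, the measured TCP pose, the force, the opening and the grip force at its end, in the units of the state.
- robot.observe(): the state, without advancing time (a new reading comes with each control period).
- eyes.grab_frame(name): name is "side" or "top" or "wrist"; returns the picture (480x640x3 uint8, blue, green, red); there is no depth.
- eyes.calibration(name): a dict with "K" (3x3 intrinsics, pixels), "k1" (the pictures are not rectified: a ray, as slopes to the right and down, at radius r is drawn at 1 + k1 r^2 times it, then the intrinsics apply), "R" (3x3) and "t" (3): a world point X has camera coordinates R X + t. Camera axes: x right, y down, z forward; pixel columns grow to the right and rows downward; lengths in m; the calibration is good to about 2 mm. A picture is of the moment at which its call begins: read the wrist's pose just before it. calibration takes no time and is no camera call; for the wrist camera it gives the pose at the moment of the call.
- finish_job(): hands the job in; it is judged then, once.
Trained networks look in the newest picture that a camera, given by its name, has taken for a name from the list of things; names that differ only in an ending like _2 or _b are one class to them, and where a whole thing is asked for, a point or a joint stands for the part that bears it (a point fixed in the world has none). Each returns a list of dicts, best first, with "conf" (0 to 1); they miss things now and then, are a little off and sometimes report something else, mostly with a low value. They report only what shows in the picture. A call takes as long as a camera call.
- eyes.find_in(camera, target): "at" ([x, y, z] in m, in the coordinates of the camera as it stood for that picture, good to about 4 mm: the middle of the surface that is visible of it).
- eyes.spot_point(camera, target): "at" ([x, y, z] in m, in the coordinates of the camera as it stood for that picture, good to about 4 mm: a listed point, or the origin of a listed thing).
The state is a dict: "clock": time; "joint_positions": joint angles; "joint_velocities": joint speeds; "tau": joint torques, N m; "position": TCP position; "eef_rot": TCP orientation; "ft_force": force on the tool from outside, world axes, zero at the start; "torque": the same for the moment, N m; "grip_width": opening from 0.0 (shut) to 1.0 (fully open); "grasp_force": force on a finger pad.
Only numpy, scipy, OpenCV 4.12 (cv2) and the standard library are available. Lean on these libraries where they do the work, as an engineer would, in place of code of your own. Each camera call takes 0.05 s, during which the arm holds its last target. There are 200 camera calls.

## Working session

There is one attempt and no reset: what is moved stays moved. The work goes in short steps, Python scripts to look and compute and a tool call to move; the robot and the scene stay as the last step left them, time stands still between calls to the robot, and variables do not carry over. Pictures are saved under pics/ and viewed, at most 10 in all, crops included, and the job is handed in when it is done.

Besides the shell and the picture viewer there is one more tool, called after ">>>" as a command line: name --argument value ..., lists and objects as JSON in quotes. step_arm: Moves the arm, as the interface text tells. Its arguments: {"type":"object","properties":{"rows":{"type":"array"},"newtons":{"type":"number"}},"required":["rows"]}

```bash
mkdir -p pics; cat > h.py <<'E'
from cell import robot, eyes, finish_job
import numpy as np, cv2
from scipy.spatial.transform import Rotation as Ro
def look(cam,names,pic=None):
    im=eyes.grab_frame(cam); c=eyes.calibration(cam); R=np.array(c["R"]);t=np.array(c["t"])
    if pic: cv2.imwrite("pics/"+pic,im)
    out={}
    for n in names:
        r=eyes.spot_point(cam,n)
        out[n]=[(round(d["conf"],2),(R.T@(np.array(d["at"])-t)).round(4).tolist()) for d in r[:2]]
        print(cam,n,out[n])
    return out
def st():
    s=robot.observe(); print(round(s["clock"],2),np.round(s["position"],4),np.round(s["eef_rot"],4),np.round(s["ft_force"],1),round(s["grip_width"],2)); return s
E
python3 - <<'E'
from h import *
s=st(); w,x,y,z=s["eef_rot"]; print(Ro.from_quat([x,y,z,w]).as_matrix().round(3))
N=["ramp","slope_foot","crest","stop_face","thick_roller_center","thin_roller_center"]
look("top",N+["marker_pen"],"top.png"); look("side",N,"side.png")
E
```

```text
0.0 [ 0.2795 -0.5862  0.2599] [-8.000e-04  9.754e-01  2.206e-01 -2.000e-04] [0.5 0.2 0.2] 1.0
[[ 0.903  0.43  -0.001]
 [ 0.43  -0.903  0.001]
 [-0.    -0.002 -1.   ]]
top ramp [(0.9, [0.5455, 0.2505, 0.0002])]
top slope_foot [(0.95, [0.4875, 0.2131, 0.0161])]
top crest [(0.76, [0.6002, 0.2806, 0.0382])]
top stop_face [(0.7, [0.6416, 0.2991, 0.0324])]
top thick_roller_center [(0.77, [0.4742, 0.1633, 0.0375])]
top thin_roller_center [(0.81, [0.4422, 0.2267, 0.0332])]
top marker_pen [(0.91, [0.3852, 0.149, -0.0019])]
side ramp [(0.68, [0.5433, 0.2492, -0.0004])]
side slope_foot [(0.86, [0.4904, 0.2209, 0.0152])]
side crest [(0.81, [0.6004, 0.2774, 0.0374]), (0.2, [0.4746, 0.1638, 0.0411])]
side stop_face [(0.95, [0.6358, 0.3046, 0.0375])]
side thick_roller_center [(0.81, [0.4742, 0.1712, 0.0369]), (0.16, [0.5405, 0.2458, -0.0002])]
side thin_roller_center [(0.97, [0.4411, 0.2282, 0.0303])]
```

View pics/top.png

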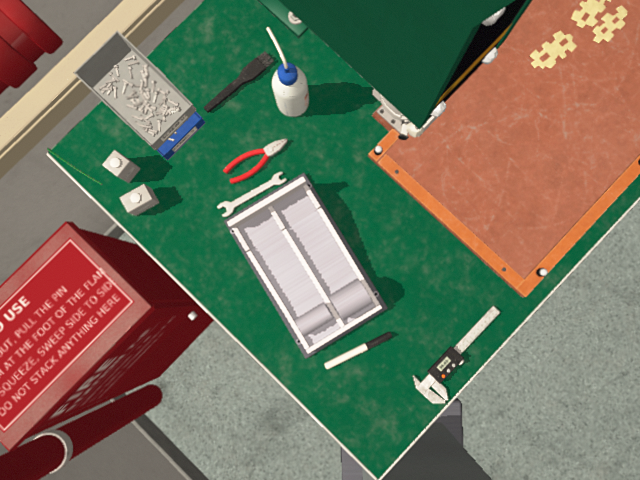

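View pics/side.png

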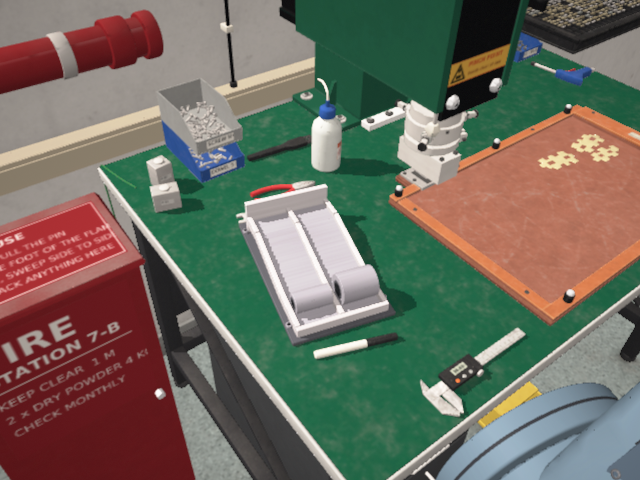

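```bash
python3 - <<'E'
from h import *
# fit ramp 2D: origin, yaw
P={(-.065,0):[(.4875,.2131),(.4904,.2209)],(.06,0):[(.6002,.2806),(.6004,.2774)],(.108,0):[(.6416,.2991),(.6358,.3046)],(0,0):[(.5455,.2505),(.5433,.2492)]}
a=np.array([k for k,v in P.items() for _ in v]);b=np.array([q for v in P.values() for q in v])
za=a@[1,1j];zb=b@[1,1j];m=zb.mean();n=za.mean()
yaw=np.angle(np.sum((zb-m)*np.conj(za-n)));o=m-np.exp(1j*yaw)*n
print("yaw",np.degrees(yaw),"o",o)
for nm,p in dict(thick=.4742+.1675j,thin=.4417+.2275j,pen=.3852+.149j).items(): print(nm,(p-o)*np.exp(-1j*yaw))
E
```

```text
yaw 29.316822919473818 o (0.5456354172252282+0.24931680904828937j)
thick (-0.10234702338375375-0.03636063642831408j)
thin (-0.10130629457122725+0.031868146966517005j)
pen (-0.1890067088036113-0.008913433967383158j)
```

The top view shows the thick roller at about (350,293) in the right lane and the thin one at (317,320) in the left lane. The pen lies at (360,350), and the spanner and cutters at about (255,180). This matches the fit: thick roller at ramp (-102,-36) mm, yaw 29.3°.

>>> step_arm --rows '[[[0.04,-0.028,0,0,0,0,0.15],[0.08,-0.056,0,0,0,0,0.15],[0.12,-0.084,0,0,0,0,0.15],[0.16,-0.112,0,0,0,0,0.15],[0.2,-0.14,0,0,0,0,0.15]]]'

```text
clock: 1.25
position: [0.4007, -0.3726, 0.261]
eef_rot: [0.0, 0.975, 0.221, 0.0]
ft_force: [0.8, -0.8, -0.1]
grip_width: 0.568
grasp_force: 0.0
```

>>> step_arm --rows '[[[0.022,-0.042,0,0,0,0,0.15],[0.044,-0.084,0,0,0,0,0.15],[0.066,-0.126,0,0,0,0,0.15],[0.088,-0.168,0,0,0,0,0.15],[0.11,-0.21,0,0,0,0,0.15]]]'

```text
clock: 1.75
position: [0.4088, -0.1357, 0.261]
eef_rot: [0.0, 0.975, 0.221, 0.0]
ft_force: [0.7, 0.6, 0.3]
grip_width: 0.155
grasp_force: 0.0
```

>>> step_arm --rows '[[[0.022,-0.042,0,0,0,0,0.15],[0.044,-0.084,0,0,0,0,0.15],[0.066,-0.126,0,0,0,-3.8,0.15],[0.088,-0.168,0,0,0,-3.8,0.15],[0.11,-0.21,0,0,0,-3.8,0.15]]]'

```text
clock: 2.25
position: [0.4177, 0.1013, 0.2611]
eef_rot: [0.0, 0.968, 0.253, 0.001]
ft_force: [1.4, -0.2, -0.3]
grip_width: 0.152
grasp_force: 0.0
```

```bash
cat >> h.py <<'E'
O=.5456+.2493j; Y=np.radians(29.3)
def ramp(p): q=(p[0]+1j*p[1]-O)*np.exp(-1j*Y); return np.round([q.real,q.imag,p[2]],4)
def rep():
    s=st(); w,x,y,z=s["eef_rot"]; M=Ro.from_quat([x,y,z,w]).as_matrix()
    print("tcp ramp",ramp(s["position"]),"toolx yaw",np.degrees(np.arctan2(M[1,0],M[0,0])).round(2),"tilt",M[:,2].round(3)); return s
E
python3 - <<'E'
from h import *
rep()
o=look("wrist",["slope_foot","crest","stop_face","thick_roller_center","thin_roller_center"],"w1.png")
for k,v in o.items():
    if v: print(k,ramp(v[0][1]))
E
```

```text
2.25 [0.4177 0.1013 0.2611] [2.000e-04 9.676e-01 2.527e-01 5.000e-04] [ 1.4 -0.2 -0.3] 0.15
tcp ramp [-0.1839 -0.0665  0.2611] toolx yaw 29.27 tilt [ 0.001 -0.    -1.   ]
wrist slope_foot [(0.62, [0.4905, 0.2252, 0.0153]), (0.56, [0.3836, 0.1616, -0.0049])]
wrist crest []
wrist stop_face []
wrist thick_roller_center [(0.86, [0.4718, 0.1782, 0.043])]
wrist thin_roller_center [(0.73, [0.447, 0.2415, 0.0305])]
slope_foot [-0.0598  0.0059  0.0153]
thick_roller_center [-0.0992 -0.0259  0.043 ]
thin_roller_center [-0.0898  0.0415  0.0305]
```

>>> step_arm --rows '[[[0.01,-0.01,0.02,0,0,0,0.15],[0.02,-0.022,0.06,0,0,0,0.15],[0.026,-0.033,0.1,0,0,0,0.15],[0.026,-0.033,0.12,0,0,0,0.15],[0.026,-0.033,0.12,0,0,0,0.15]]]'

```text
clock: 3.05
position: [0.4227, 0.1389, 0.1384]
eef_rot: [0.0, 0.968, 0.252, -0.003]
ft_force: [0.9, 0.4, -0.5]
grip_width: 0.146
grasp_force: 0.0
```

```bash
python3 - <<'E'
from h import *
s=rep()
o=look("wrist",["slope_foot","crest","thick_roller_center","thin_roller_center"])
for k,v in o.items():
    if v: print(k,ramp(v[0][1]))
im=eyes.grab_frame("wrist"); c=eyes.calibration("wrist")
# draw model edges from current ramp estimate
def w(p): q=O+np.exp(1j*Y)*(p[0]+1j*p[1]); return [q.real,q.imag,p[2]]
def px(p):
    X=np.array(c["R"])@w(p)+c["t"]; u=X[:2]/X[2]; u=u*(1+c["k1"]*(u@u)); return tuple(int(v) for v in (np.array(c["K"])@[*u,1])[:2])
for y in (-.068,-.004,.004,.068): cv2.line(im,px((-.138,y,.026)),px((-.065,y,.026)),(0,255,0),1)
cv2.line(im,px((-.146,-.076,.025)),px((-.146,.076,.025)),(0,0,255),1)
cv2.line(im,px((-.138,-.068,.025)),px((-.138,.068,.025)),(0,0,255),1)
cv2.imwrite("pics/w2.png",im)
E
```

```text
3.05 [0.4227 0.1389 0.1384] [ 5.000e-04  9.677e-01  2.520e-01 -2.900e-03] [ 0.9  0.4 -0.5] 0.15
tcp ramp [-0.1612 -0.0361  0.1384] toolx yaw 29.19 tilt [-0.005 -0.002 -1.   ]
wrist slope_foot [(0.63, [0.4915, 0.2139, 0.0123])]
wrist crest []
wrist thick_roller_center [(0.64, [0.4726, 0.166, 0.0432])]
wrist thin_roller_center [(0.65, [0.4491, 0.2313, 0.0352])]
slope_foot [-0.0645 -0.0044  0.0123]
thick_roller_center [-0.1044 -0.0369  0.0432]
thin_roller_center [-0.093   0.0315  0.0352]
```

View pics/w2.png

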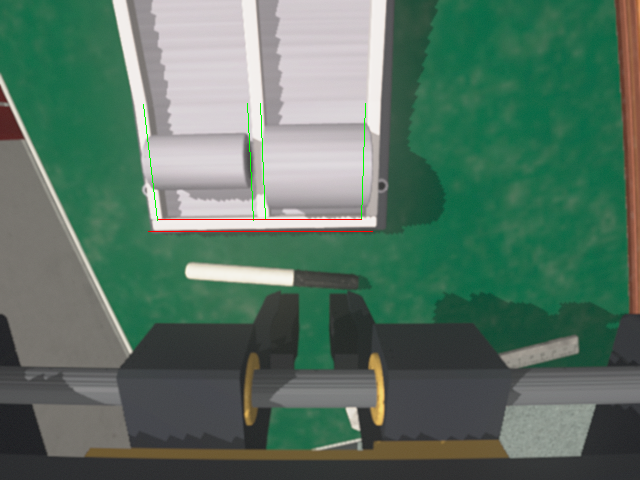

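The overlay fits to about 2 mm: the real rails sit about 5 px right of the drawn ones, and the lip edge at row 230 agrees. The thick roller is centred at (315,165), and the pen is clear at rows 262–290. I'll descend behind the roller with the tips above the lip.

>>> step_arm --rows '[[[0.004,0.001,0.025,0,0,-0.8,0.15],[0.008,0.002,0.05,0,0,-0.8,0.15],[0.008,0.002,0.07,0,0,-0.8,0.15],[0.008,0.002,0.083,0,0,-0.8,0.15],[0.008,0.002,0.083,0,0,-0.8,0.15]]]'

```text
clock: 3.85
position: [0.4318, 0.1428, 0.0571]
eef_rot: [0.0, 0.966, 0.26, -0.001]
ft_force: [-0.4, -0.4, 0.2]
grip_width: 0.151
grasp_force: 0.0
```

```bash
python3 -c "
from h import *
rep()"
```

```text
3.85 [0.4318 0.1428 0.0571] [ 2.000e-04  9.657e-01  2.595e-01 -8.000e-04] [-0.4 -0.4  0.2] 0.15
tcp ramp [-0.1514 -0.0372  0.0571] toolx yaw 30.08 tilt [-0.002 -0.001 -1.   ]
```

>>> step_arm --rows '[[[0.004,0,0,0,0,0,0.15],[0.008,0,0.001,0,0,0,0.15],[0.012,0,0.002,0,0,0,0.15],[0.016,0,0.002,0,0,0,0.15],[0.02,0,0.002,0,0,0,0.15]]]'

```text
clock: 4.35
position: [0.4502, 0.1534, 0.056]
eef_rot: [-0.0, 0.966, 0.259, 0.0]
ft_force: [-0.0, 0.1, 0.0]
grip_width: 0.151
grasp_force: 0.1
```

>>> step_arm --rows '[[[0.004,0,0,0,0,0,0.15],[0.008,0,0,0,0,0,0.15],[0.012,0,0,0,0,0,0.15],[0.016,0,0,0,0,0,0.15],[0.02,0,0,0,0,0,0.15]]]'

```text
clock: 4.85
position: [0.4672, 0.1634, 0.0557]
eef_rot: [-0.0, 0.966, 0.26, -0.0]
ft_force: [-0.7, -0.1, -0.0]
grip_width: 0.155
grasp_force: 0.1
```

```bash
python3 - <<'E'
from h import *
rep()
for c in("top","side"):
    o=look(c,["thick_roller_center","thin_roller_center"],c+"3.png")
    for k,v in o.items():
        if v: print(k,ramp(v[0][1]))
E
```

```text
4.85 [0.4672 0.1634 0.0557] [-0.000e+00  9.657e-01  2.596e-01 -1.000e-04] [-0.7 -0.1 -0. ] 0.16
tcp ramp [-0.1104 -0.0365  0.0557] toolx yaw 30.09 tilt [-0. -0. -1.]
top thick_roller_center [(0.74, [0.4973, 0.1756, 0.0392])]
top thin_roller_center [(0.75, [0.4866, 0.2162, 0.0157])]
thick_roller_center [-0.0782 -0.0406  0.0392]
thin_roller_center [-0.0677  0.      0.0157]
side thick_roller_center [(0.78, [0.5013, 0.1833, 0.0386])]
side thin_roller_center [(0.72, [0.4411, 0.2283, 0.0338])]
thick_roller_center [-0.0709 -0.0359  0.0386]
thin_roller_center [-0.1014  0.0328  0.0338]
```

The roller follows (centre ≈ -75, TCP -110 mm). I'll continue onto the slope, climbing with it.

>>> step_arm --rows '[[[0.004,0,0,0,0,0,0.15],[0.008,0,0,0,0,0,0.15],[0.012,0,-0.0005,0,0,0,0.15],[0.016,0,-0.001,0,0,0,0.15],[0.02,0,-0.002,0,0,0,0.15]]]'

```text
clock: 5.65
position: [0.4842, 0.1732, 0.0576]
eef_rot: [0.0, 0.966, 0.26, -0.0]
ft_force: [-1.6, -0.3, 1.1]
grip_width: 0.155
grasp_force: 0.8
```

>>> step_arm --rows '[[[0.004,0,-0.0007,0,0,0,0.15],[0.008,0,-0.0014,0,0,0,0.15],[0.012,0,-0.0021,0,0,0,0.15],[0.016,0,-0.0028,0,0,0,0.15],[0.02,0,-0.0035,0,0,0,0.15]]]'

```text
clock: 6.15
position: [0.5018, 0.1834, 0.0613]
eef_rot: [-0.0, 0.966, 0.26, 0.0]
ft_force: [-1.5, -0.5, 0.8]
grip_width: 0.151
grasp_force: 0.8
```

```bash
python3 - <<'E'
from h import *
rep()
for c in("side",):
    o=look(c,["thick_roller_center","thin_roller_center"],c+"4.png")
    for k,v in o.items():
        if v: print(k,ramp(v[0][1]))
E
```

```text
6.15 [0.5018 0.1834 0.0613] [-0.      0.9657  0.2595  0.    ] [-1.5 -0.5  0.8] 0.15
tcp ramp [-0.0704 -0.036   0.0613] toolx yaw 30.08 tilt [ 0.  0. -1.]
side thick_roller_center [(0.9, [0.5336, 0.2026, 0.0448])]
side thin_roller_center [(0.91, [0.4403, 0.2269, 0.0324])]
thick_roller_center [-0.0333 -0.0349  0.0448]
thin_roller_center [-0.1028  0.032   0.0324]
```

View pics/side4.png

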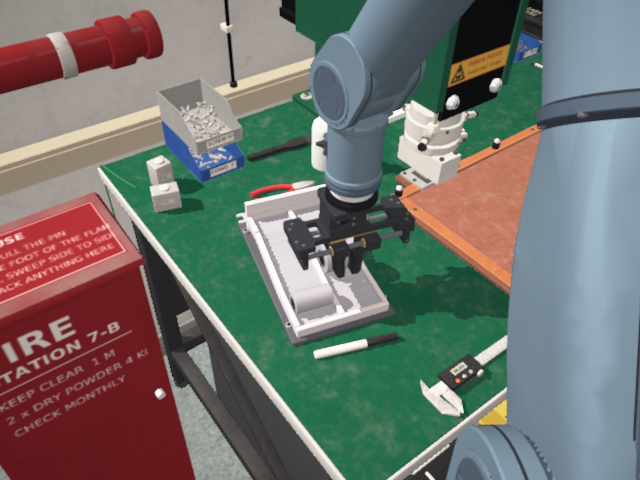

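The side view shows the fingers at (350,265) behind the thick roller, partway up the slope, with the thin roller at (312,297) and the pen undisturbed. I'll keep going.

>>> step_arm --rows '[[[0.004,0,-0.0007,0,0,0,0.15],[0.008,0,-0.0014,0,0,0,0.15],[0.012,0,-0.0021,0,0,0,0.15],[0.016,0,-0.0028,0,0,0,0.15],[0.02,0,-0.0035,0,0,0,0.15]]]'

```text
clock: 6.8
position: [0.5192, 0.1935, 0.0648]
eef_rot: [0.0, 0.966, 0.26, 0.0]
ft_force: [-2.1, -0.6, 1.6]
grip_width: 0.154
grasp_force: 0.8
```

>>> step_arm --rows '[[[0.004,0,-0.0007,0,0,0,0.15],[0.008,0,-0.0014,0,0,0,0.15],[0.012,0,-0.0021,0,0,0,0.15],[0.016,0,-0.0028,0,0,0,0.15],[0.02,0,-0.0035,0,0,0,0.15]]]'

```text
clock: 7.3
position: [0.5364, 0.2035, 0.0683]
eef_rot: [-0.0, 0.966, 0.26, -0.0]
ft_force: [-0.5, -1.3, 0.3]
grip_width: 0.148
grasp_force: 0.8
```

>>> step_arm --rows '[[[0.004,0,-0.0007,0,0,0,0.15],[0.008,0,-0.0014,0,0,0,0.15],[0.012,0,-0.0021,0,0,0,0.15],[0.016,0,-0.0028,0,0,0,0.15],[0.02,0,-0.0035,0,0,0,0.15]]]'

```text
clock: 7.8
position: [0.5537, 0.2135, 0.0717]
eef_rot: [0.0, 0.966, 0.26, -0.0]
ft_force: [-1.5, -1.2, 0.9]
grip_width: 0.149
grasp_force: 0.8
```

```bash
python3 - <<'E'
from h import *
rep()
for c in("side",):
    o=look(c,["thick_roller_center","thin_roller_center","crest"],c+"5.png")
    for k,v in o.items():
        if v: print(k,ramp(v[0][1]))
E
```

```text
7.8 [0.5537 0.2135 0.0717] [ 0.000e+00  9.657e-01  2.596e-01 -1.000e-04] [-1.5 -1.2  0.9] 0.15
tcp ramp [-0.0104 -0.0352  0.0717] toolx yaw 30.09 tilt [-0. -0. -1.]
side thick_roller_center [(0.59, [0.5854, 0.2328, 0.0562])]
side thin_roller_center [(0.79, [0.4374, 0.2285, 0.0349])]
side crest [(0.71, [0.5998, 0.2782, 0.0372])]
thick_roller_center [ 0.0266 -0.0339  0.0562]
thin_roller_center [-0.1045  0.0348  0.0349]
crest [ 0.0614 -0.0013  0.0372]
```

>>> step_arm --rows '[[[0.004,0,-0.0007,0,0,0,0.15],[0.008,0,-0.0014,0,0,0,0.15],[0.012,0,-0.0021,0,0,0,0.15],[0.016,0,-0.0028,0,0,0,0.15],[0.02,0,-0.0035,0,0,0,0.15]]]'

```text
clock: 8.5
position: [0.5711, 0.2235, 0.0753]
eef_rot: [0.0, 0.966, 0.26, -0.0]
ft_force: [-2.2, -0.5, 0.3]
grip_width: 0.151
grasp_force: 0.8
```

>>> step_arm --rows '[[[0.003,0,-0.0005,0,0,0,0.15],[0.006,0,-0.001,0,0,0,0.15],[0.009,0,-0.0015,0,0,0,0.15],[0.011,0,-0.002,0,0,0,0.15],[0.013,0,-0.0022,0,0,0,0.15]]]'

```text
clock: 9.0
position: [0.5822, 0.23, 0.0775]
eef_rot: [-0.0, 0.966, 0.26, 0.0]
ft_force: [-1.0, -1.2, 0.9]
grip_width: 0.15
grasp_force: 0.6
```

>>> step_arm --rows '[[[0.002,0,0,0,0,0,0.15],[0.004,0,0,0,0,0,0.15],[0.006,0,0,0,0,0,0.15],[0.008,0,0,0,0,0,0.15],[0.01,0,0,0,0,0,0.15]]]'

```text
clock: 9.5
position: [0.5909, 0.235, 0.0774]
eef_rot: [-0.0, 0.966, 0.26, 0.0]
ft_force: [-0.1, 0.1, 0.5]
grip_width: 0.15
grasp_force: 0.0
```

```bash
python3 - <<'E'
from h import *
rep()
for c in("side",):
    o=look(c,["thick_roller_center","thin_roller_center"],c+"6.png")
    for k,v in o.items():
        if v: print(k,ramp(v[0][1]))
cv2.imwrite("pics/w6.png",eyes.grab_frame("wrist"))
E
```

```text
9.5 [0.5909 0.235  0.0774] [-1.000e-04  9.657e-01  2.595e-01  1.000e-04] [-0.1  0.1  0.5] 0.15
tcp ramp [ 0.0326 -0.0346  0.0774] toolx yaw 30.09 tilt [ 0.  0. -1.]
side thick_roller_center [(0.75, [0.6373, 0.2601, 0.0558])]
side thin_roller_center [(0.84, [0.4388, 0.2275, 0.0311])]
thick_roller_center [ 0.0853 -0.0355  0.0558]
thin_roller_center [-0.1038  0.0333  0.0311]
```

View pics/w6.png

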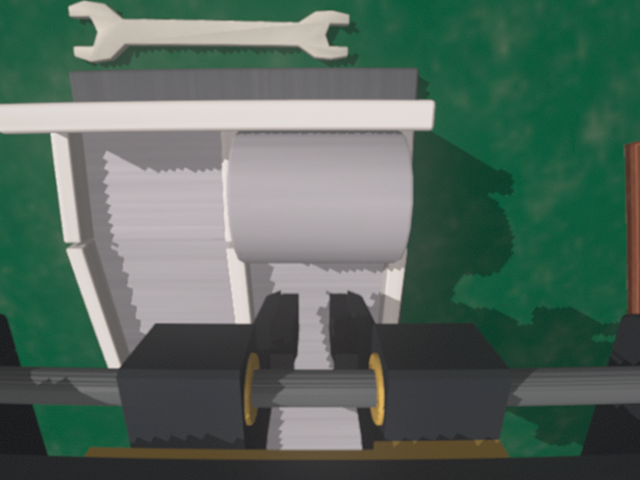

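The roller spans (230–412, 130–262) and lies squarely against the stop plate at rows 100–130, with the fingers free behind it. I'll back off and rise.

>>> step_arm --rows '[[[-0.005,0,-0.005,0,0,0,0.15],[-0.01,0,-0.02,0,0,0,0.15],[-0.015,0,-0.05,0,0,0,0.15],[-0.02,0,-0.09,0,0,0,0.15],[-0.025,0,-0.13,0,0,0,0.15]]]'

```text
clock: 10.2
position: [0.5682, 0.222, 0.2097]
eef_rot: [0.0, 0.966, 0.26, -0.0]
ft_force: [0.3, 0.0, 0.5]
grip_width: 0.15
grasp_force: 0.0
```

>>> step_arm --rows '[[[-0.01,0,-0.02,0,0,0,0.15],[-0.01,0,-0.02,0,0,0,0.15],[-0.01,0,-0.02,0,0,0,0.15],[-0.01,0,-0.02,0,0,0,0.15],[-0.01,0,-0.02,0,0,0,0.15]]]'

```text
clock: 10.7
position: [0.5598, 0.2172, 0.2262]
eef_rot: [0.0, 0.966, 0.26, -0.001]
ft_force: [-0.2, -0.5, 0.1]
grip_width: 0.153
grasp_force: 0.0
```

```bash
python3 - <<'E'
from h import *
rep()
o=look("side",["thick_roller_center","thin_roller_center"])
for k,v in o.items():
    if v: print(k,ramp(v[0][1]))
if ramp(o["thick_roller_center"][0][1])[0]>.074: print(finish_job())
E
```

```text
10.7 [0.5598 0.2172 0.2262] [ 1.000e-04  9.657e-01  2.596e-01 -1.100e-03] [-0.2 -0.5  0.1] 0.15
tcp ramp [-0.0033 -0.035   0.2262] toolx yaw 30.09 tilt [-0.002 -0.001 -1.   ]
side thick_roller_center [(0.51, [0.5966, 0.2775, 0.0356])]
side thin_roller_center [(0.56, [0.4422, 0.2268, 0.0348])]
thick_roller_center [ 0.0583 -0.0004  0.0356]
thin_roller_center [-0.1012  0.031   0.0348]
```

That hit is the crest point (y 0, z 36), so it's a misreport. I'll check with the wrist camera.

```bash
python3 - <<'E'
from h import *
for c in ("wrist","top"):
    o=look(c,["thick_roller_center"],c+"7.png")
    for k,v in o.items():
        for q in v: print(k,ramp(q[1]))
E
```

```text
wrist thick_roller_center [(0.87, [0.6382, 0.2588, 0.0612])]
thick_roller_center [ 0.0854 -0.037   0.0612]
top thick_roller_center []
```

View pics/wrist7.png

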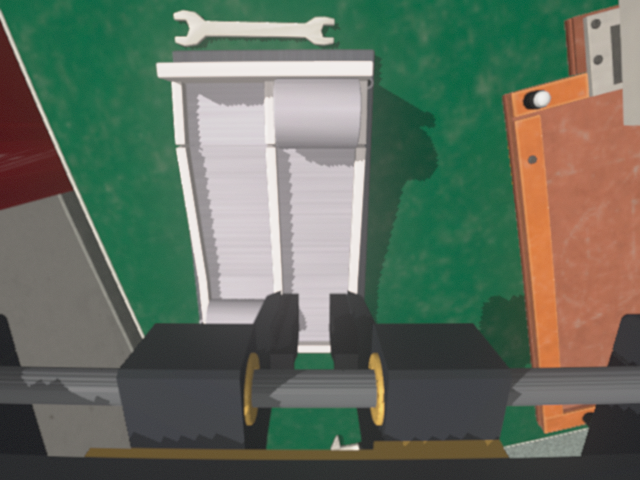

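The roller sits at (318,112) against the plate. Its measured centre is x = 85 mm, z = 61 mm in the ramp frame, and the hand is well clear.

```bash
python3 -c "
from cell import finish_job
print(finish_job())"
```

```text
the job is handed in; nothing more can be done
None
```

The job is handed in: the thick roller rests against the stop plate (centre measured at x ≈ 85 mm, z ≈ 61 mm in the ramp frame), the thin roller measured in place, no tool was seen to move (pen and cutters not re-checked at the end), and the hand is clear.

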